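# Draw up the tie rod of the loaded squeeze jig

## Robot

A 7-joint arm with a two-finger parallel gripper is mounted at the origin on the work surface. World frame = base frame: x ahead of the robot, y to its left, z up, the work surface at z = 0. Lengths are in m, angles in rad, forces in N, time in s.
With the tool pointing down it reaches from about 0.4 to 0.9 m from the base axis. Payload 5.6 kg.
Tool frame: the origin (TCP) lies on the centre line of the jaws, within the pads' length; the fingertips stand env.tips_ahead ahead of it and the grasp point (between the pads) lies 8 mm behind it (env.tips_ahead is the distance from the TCP to the fingertips, in m); z points along the fingers, y is the direction in which the jaws open and shut (so a half turn about z gives the same grasp; the last joint's range is limited). The gripper opens to 92 mm and grips with 3 to 60 N. Pads are 20 mm wide; open, the fingers measure 128 mm over their backs; the gripper's body (75 mm by 189 mm) begins 69 mm behind the grasp point.
Start: joints at [1.075, 0.468, -0.012, 1.603, 0.006, 1.071, -0.056], TCP at [0.284, -0.585, 0.226] pointing down, gripper open.
Joint ranges: [-2.53, 2.53], [-0.31, 2.02], [-1.57, 1.55], [0.28, 2.44], [-1.29, 4.43], [0.15, 1.84], [-2.92, 2.92]. Speed limits (rad/s): [2.57, 2.57, 3.14, 3.14, 3.14, 3.14, 3.14].

## Interface

Orientations are given as a unit quaternion [x, y, z, w].
In Python, from bench import env, hand, cams, order gives the robot as it stands. The module is installed in compiled form; this text tells all that it offers. Calls block until the motion is done:
- env.goto(position, orientation): joint-space move of the TCP to a pose.
- env.move_straight(position, orientation=None, velocity=0.15, f_stop=None): straight line of the TCP; orientation=None keeps the orientation; velocity is the mean speed in m/s. With f_stop (N) it stops when the force on the tool has changed by that much, and returns True; else False.
- env.goto_joints(angles): joint-space move.
- hand.gripper_to(opening, newtons=None): opening from 0.0 (shut) to 1.0 (fully open); newtons is the grip in N (None keeps the last); returns when the fingers have stopped.
- env.pause(seconds).
- env.ik(position, orientation): joint angles nearest the present ones, or None.
- env.sense(): the state.
- cams.snapshot(name): name is "scene" or "top" or "wrist"; returns (picture, depth): 384x512x3 uint8, blue, green, red; 384x512 float32, m along the optical axis (not along the pixel's ray), 0 where there is no reading.
- cams.camera_params(name): a dict with "mtx" (3x3 intrinsics, pixels), "rvec" (rotation vector, rad) and "tvec" (3), from world to camera coordinates, as OpenCV has them. Camera axes: x right, y down, z forward; pixel columns grow to the right and rows downward; lengths in m; the calibration is good to about 2 mm. A picture is of the moment at which its call begins: read the wrist's pose just before it. camera_params takes no time and is no camera call; for the wrist camera it gives the pose at the moment of the call.
A pose or a line that the arm cannot do raises env.PlanningError and nothing moves.
- order.finish_job(): hands the job in, once; it reports no verdict.
The state is a dict: "clock": time; "joint_positions": joint angles; "qvel": joint speeds; "tau": joint torques, N m; "eef_pos": TCP position; "eef_rot": TCP orientation; "contact_force": force on the tool from outside, world axes, zero at the start; "wrist_torque": the same for the moment, N m; "finger_gap": opening from 0.0 (shut) to 1.0 (fully open).
Only numpy, scipy, OpenCV 4.12 (cv2) and the standard library are available. Lean on these libraries where they do the work, as an engineer would, in place of code of your own. Each camera call takes 0.05 s, during which the arm holds its last target. There are 200 camera calls.

## Task

Two squeeze jigs stand on the bench, each with a turnbuckle tie rod that pulls its two jaws together. On the jig that has the aluminium rib lying between its jaws, turn the middle body of the tie rod with its tommy bar, swinging the bar over from the slack side until it is fully home, so that both jaws close on the rib. Leave the rib lying in its place, leave the empty jig's bar as it is, and let go.

Things in the scene. Friction and masses are not known exactly. Their poses are not given: they have to be found in the camera images.
- knob (a point): Centre of the black knob on the LOADED jig's tommy bar: a cylinder 22 mm thick, 28 mm long, lying parallel to the turnbuckle. Pinch its flat ends from above, or push it. The frame turns with the bar: y lies along the turnbuckle's axis, z along the bar (10 mm thick) outwards. The axis lies 90 mm from this point, level, 55 mm above the bench; the jig is fixed to the bench.
- sleeve (a joint): Turn of the loaded jig's turnbuckle, rad, positive about knob's y. 0: slack stop, bar leans 0.95 from upright, away from the rib; 0.95: upright (knob 145 mm above bench); 1.90: home stop, leans 0.95 towards the rib (knob at 107 mm). Starts at 0 to 0.4. Both jaws draw in 3.7 mm per rad. Takes 0.2 N m (2 to 3 N at the knob) and stays where left.
- rib: Loose bare aluminium channel, 36 mm wide (x), 110 mm long (y), 28 mm high, open side up, about 150 g, on the 12 mm thick base plate between the loaded jig's jaws. Origin: centre of its underside. The turnbuckle's axis runs parallel to its length, 80 mm to its -x side. The closed jaws hold its ends with under 1 mm to spare.
- knob_spare (a point): The same point (knob centre, same frame) on the EMPTY jig, an otherwise like jig with no rib; not to be moved. Each jig: grey base plate 170 x 200 x 12 mm, two dark steel jaws up to 72 mm above the bench, between them an open-frame steel turnbuckle body 92 mm long, 29 mm thick, with the bar standing out of its middle.
Mind the look-alikes: they are no part of the job. Of the things like the rib, leave any that is blue or purple; of the rest the smaller one is meant.

How it is judged:
By the outcome, as a careful person would: the job done as asked, in the order asked, and still so for the second after the job is handed in, with the robot touching nothing.
It also fails if it takes over 35 s, if anything falls off the work surface, if the arm or the gripper's body presses on something with over 40 N, if the wrist force passes 120 N, or if a joint passes its speed limit or range.

## Working session

There is one attempt and no reset: what is moved stays moved. The work goes in short steps, each a Python script; the robot and the scene stay as the last script left them, time stands still between calls to the robot, and variables do not carry over. Pictures are saved under pics/ and viewed, about 8 in all and at most 12, crops included, and the job is handed in when it is done.

```bash
mkdir -p pics
cat > h.py <<'E'
import numpy as np, cv2
from bench import env, hand, cams, order
def cam(n):
    p=cams.camera_params(n); R=cv2.Rodrigues(np.array(p["rvec"],float))[0]
    return np.array(p["mtx"]),R,np.array(p["tvec"],float).ravel()
def pts(n,d):
    K,R,t=cam(n); v,u=np.mgrid[:384,:512]
    c=np.stack([(u-K[0,2])/K[0,0]*d,(v-K[1,2])/K[1,1]*d,d],-1)
    return (c-t)@R
def ray(n,px,z):
    K,R,t=cam(n); o=-R.T@t; r=R.T@np.linalg.inv(K)@[px[0],px[1],1]
    return o+r*(z-o[2])/r[2]
E
python3 - <<'E'
from h import *
for n in("top","scene"):
    p,d=cams.snapshot(n); cv2.imwrite(f"pics/{n}0.png",p); np.save(f"pics/{n}0.npy",d)
t=[cv2.imread(f"pics/{n}0.png") for n in("top","scene")]
for n,i in zip("ts",t): cv2.imwrite(f"pics/{n}big.png",cv2.resize(i,(800,600),interpolation=cv2.INTER_CUBIC))
print(env.tips_ahead,env.sense())
E
```

```text
0.011 {'clock': 0.1, 'joint_positions': array([ 1.07497458,  0.46831764, -0.01158694,  1.60353922,  0.00602557,
        1.07140576, -0.05631705]), 'qvel': array([ 0.00134184, -0.00282457, -0.00086316, -0.00203061, -0.00112516,
        0.00225634,  0.00190888]), 'tau': array([ 1.44719026e-03, -5.21652818e+01, -1.23996637e-02, -2.44365531e+01,
       -5.68010670e-02,  1.41085478e-02,  6.02399973e-05]), 'eef_pos': array([ 0.28407612, -0.58406162,  0.2247139 ]), 'eef_rot': array([ 9.74487394e-01,  2.24440748e-01, -2.54440256e-04, -7.77612753e-04]), 'contact_force': array([-0.16926355, -0.5196596 , -0.03285184]), 'wrist_torque': array([-0.05006186,  0.01839863,  0.02598544]), 'finger_gap': 0.9998255080499958}
```

View pics/tbig.png

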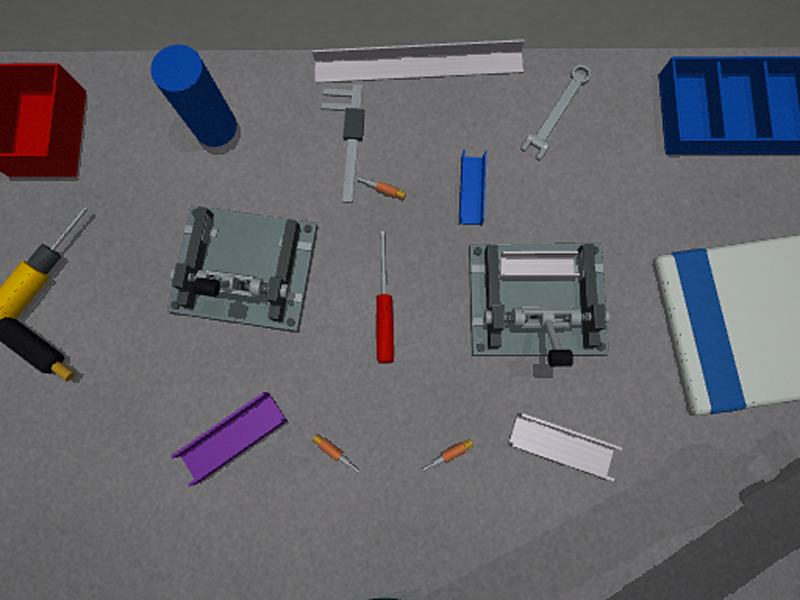

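View pics/sbig.png

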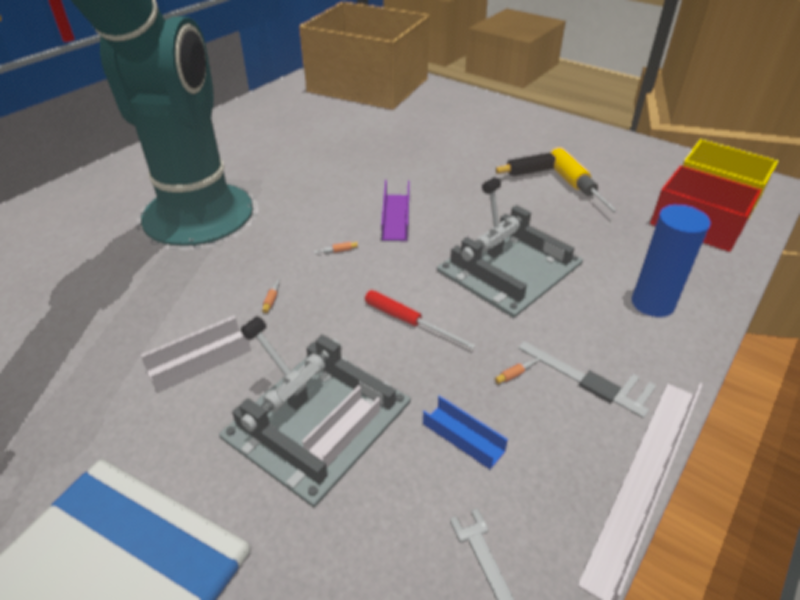

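The top view (800x600) shows these look-alikes:
- **Knobs:** the right jig's knob is at (560,357), and the left jig's is at (207,287).
- **Channels:** bare ones are at (540,264), in the right jig, at (565,447), which is larger, and at (420,62), which is long. Blue is at (473,188) and purple at (230,438).

The right jig holds the small bare rib, so its knob at (560,357) is the target. Next I'll measure it and check with a crop.

Run:
```python
from h import *
for n,(u0,u1,v0,v1) in {"top":(335,385,215,245),"scene":(150,175,198,222)}.items():
    p=cv2.imread(f"pics/{n}0.png"); d=np.load(f"pics/{n}0.npy"); P=pts(n,d)
    m=np.zeros(d.shape,bool); m[v0:v1,u0:u1]=p[v0:v1,u0:u1].max(-1)<45
    z=P[...,2]; m&=(z>.06)&(z<.2)
    q=P[m]; print(n,m.sum(),q.mean(0).round(4),q.min(0).round(4),q.max(0).round(4))
    vv,uu=np.nonzero(m); print(uu.mean(),vv.mean())
    c=np.cov((q-q.mean(0))[:,:2].T); print(np.linalg.eigh(c))
p=cv2.imread("pics/top0.png"); d=np.load("pics/top0.npy"); P=pts("top",d); z=P[...,2]
# plate
m=np.zeros(d.shape,np.uint8); m[150:232,295:395]=((z>.006)&(z<.2))[150:232,295:395]
q=P[(m>0)&(z<.018)]; r=cv2.minAreaRect(q[:,:2].astype(np.float32)); print("plate",r,cv2.boxPoints(r))
# jaws top
m2=(m>0)&(z>.062)&(z<.08); q=P[m2]; print("jaws",len(q),q.min(0),q.max(0))
for s in (1,-1):
    g=q[(q[:,1]-r[0][1])*s>.03]; rr=cv2.minAreaRect(g[:,:2].astype(np.float32)); print(rr)
# rib: bright
hsv=cv2.cvtColor(p,cv2.COLOR_BGR2HSV); m3=np.zeros_like(m); m3[158:182,315:375]=(p.min(-1)>130)[158:182,315:375]
q=P[m3>0]; q=q[(q[:,2]>.01)&(q[:,2]<.045)]; print("rib",len(q),cv2.minAreaRect(q[:,:2].astype(np.float32)),q[:,2].max())
cv2.imwrite("pics/c.png",cv2.resize(p[140:250,290:400],(660,660)[:2],interpolation=cv2.INTER_CUBIC)[:600])
```

```text
top 157 [ 0.4276 -0.2256  0.1259] [ 0.4176 -0.2411  0.1143] [ 0.4374 -0.2133  0.1315]
358.21019108280257 228.70063694267515
EighResult(eigenvalues=array([3.26608743e-05, 7.26576568e-05]), eigenvectors=array([[-0.99964159, -0.026771  ],
       [-0.026771  ,  0.99964159]]))<stdin>:6: RuntimeWarning: Mean of empty slice.
  ret = um.true_divide(
Traceback (most recent call last):
ValueError: zero-size array to reduction operation minimum which has no identity
```

```bash
cat > a.py <<'E'
from h import *
for n,(u0,u1,v0,v1) in {"top":(335,385,215,245),"scene":(150,175,198,222)}.items():
    p=cv2.imread(f"pics/{n}0.png"); d=np.load(f"pics/{n}0.npy"); P=pts(n,d); z=P[...,2]
    m=np.zeros(d.shape,bool); m[v0:v1,u0:u1]=p[v0:v1,u0:u1].max(-1)<60
    print(n,m.sum(),np.percentile(z[m],[0,25,50,75,100]) if m.sum() else p[209,162])
    m&=(z>.08)&(z<.2); q=P[m]
    if len(q): print(q.mean(0).round(4),q.min(0).round(4),q.max(0).round(4))
p=cv2.imread("pics/top0.png"); d=np.load("pics/top0.npy"); P=pts("top",d); z=P[...,2]
m=np.zeros(d.shape,np.uint8); m[150:232,295:395]=((z>.006)&(z<.2))[150:232,295:395]
q=P[(m>0)&(z<.018)]; r=cv2.minAreaRect(q[:,:2].astype(np.float32)); print("plate",r,cv2.boxPoints(r))
q=P[(m>0)&(z>.062)&(z<.08)]
for s in (1,-1):
    g=q[(q[:,1]-r[0][1])*s>.03]; print("jaw",len(g),cv2.minAreaRect(g[:,:2].astype(np.float32)))
m3=np.zeros_like(m); m3[158:182,315:375]=(p.min(-1)>130)[158:182,315:375]
q=P[m3>0]; q=q[(q[:,2]>.01)&(q[:,2]<.045)]; print("rib",len(q),cv2.minAreaRect(q[:,:2].astype(np.float32)),q[:,2].max())
cv2.imwrite("pics/c.png",cv2.resize(p[145:245,290:400],(660,600),interpolation=cv2.INTER_CUBIC))
E
python3 a.py
```

```text
top 243 [0.00205504 0.02443426 0.12421474 0.12743155 0.13151787]
[ 0.4277 -0.2255  0.1258] [ 0.4176 -0.2411  0.1097] [ 0.4406 -0.2133  0.1315]
scene 56 [0.11578546 0.12088039 0.12333541 0.12471822 0.12863007]
[ 0.4362 -0.2333  0.1229] [ 0.4236 -0.2423  0.1158] [ 0.4407 -0.2181  0.1286]
plate ((0.5258702635765076, -0.22661352157592773), (0.1694171279668808, 0.20072755217552185), 0.025734953582286835) [[ 0.44111663 -0.1262878 ]
 [ 0.44120675 -0.32701534]
 [ 0.6106239  -0.32693923]
 [ 0.6105338  -0.1262117 ]]
jaw 217 ((0.48893460631370544, -0.16929805278778076), (0.03328437730669975, 0.05458270013332367), 0.8166890740394592)
jaw 209 ((0.48918843269348145, -0.284183531999588), (0.03288580849766731, 0.05477788671851158), 0.8516470789909363)
rib 527 ((0.5735976099967957, -0.22944888472557068), (0.034225571900606155, 0.11574467271566391), 0.12443935871124268) 0.042801985688427906
```

View pics/c.png

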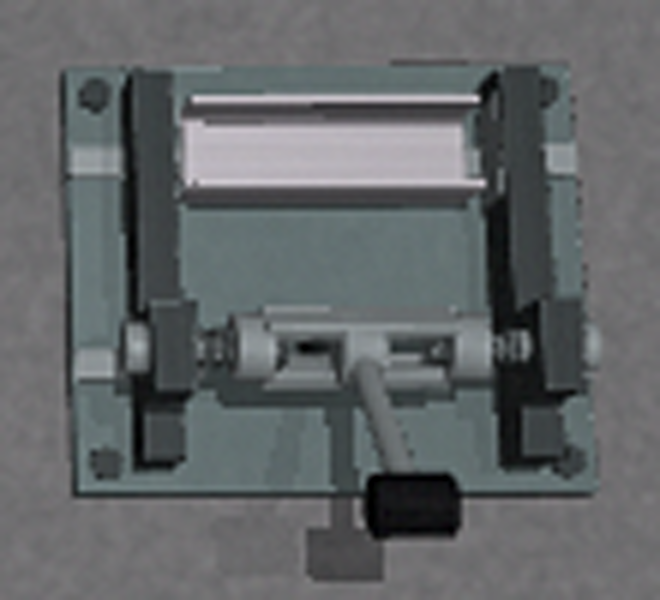

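The crop confirms the choice: the bare rib lies in the right jig, whose bar leans towards the robot, with the knob at crop (412,505). From this, knob ≈ (0.428, -0.2265, 0.121), axis x ≈ 0.490 and jig yaw ≈ 0. I'll move above it and check from the wrist camera.

Run:
```python
from h import *
Q=[1,0,0,0]
env.goto([.428,-.2265,.26],Q); hand.gripper_to(.6,12)
K=cam("wrist"); p,d=cams.snapshot("wrist"); P=pts("wrist",d); z=P[...,2]
m=(p.max(-1)<60)&(z>.09)&(z<.16)&(np.hypot(P[...,0]-.43,P[...,1]+.2265)<.04)
q=P[m]; print(m.sum()); 
if len(q): print(q.mean(0),q.min(0),q.max(0),np.percentile(q,[2,98],axis=0), cv2.minAreaRect(q[:,:2].astype(np.float32)))
s=env.sense(); print(s["clock"],s["eef_pos"],s["contact_force"],s["joint_positions"])
cv2.imwrite("pics/w.png",p)
```

```text
218
[ 0.42374759 -0.22624512  0.12834937] [ 0.41821912 -0.24078145  0.12284625] [ 0.43156322 -0.21440108  0.13160542] [[ 0.41831478 -0.2404551   0.12318201]
 [ 0.43082317 -0.21447212  0.13097747]] ((0.42490988969802856, -0.22760477662086487), (0.026391735300421715, 0.013305703178048134), 89.83515167236328)
2.2833 [ 0.42799403 -0.22647131  0.25999066] [ 0.2994378   0.04658067 -0.3233803 ] [ 0.52978009  0.15564194 -0.12409846  1.95262632  0.02230754  1.03463599
 -1.17496358]
```

View pics/w.png

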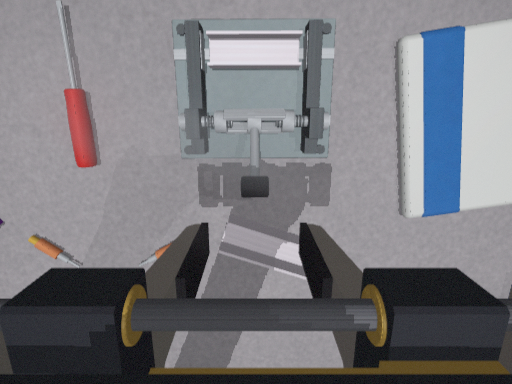

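The wrist view agrees: the knob is at (255,186), between the fingers, with centre ≈ (0.429, -0.2275, 0.1205). Next: descend, pinch, and follow the arc.

Run:
```python
from h import *
A=np.array([.490,-.2275,.055])
def tcp(s,r=.09):
    a=s-.95; return A+[r*np.sin(a),0,r*np.cos(a)-.008]
s0=.20
print(env.move_straight(tcp(s0)+[0,0,.03],velocity=.15), env.move_straight(tcp(s0),velocity=.06,f_stop=8))
hand.gripper_to(0,12); s=env.sense(); print(s["clock"],s["eef_pos"],s["contact_force"],s["finger_gap"]*92)
for a in np.arange(s0+.1,1.86,.15):
    st=env.move_straight(tcp(a),velocity=.06,f_stop=20); s=env.sense(); print(round(a,2),st,(s["eef_pos"]-tcp(a)).round(4),s["contact_force"].round(1),s["finger_gap"]*92)
    if st: break
print(s["clock"])
```

```text
False False
4.3833 [ 0.42873991 -0.22736499  0.11304706] [-0.76551876  1.15473538  1.45796962] 28.02717192787117
0.3 False [-0.0002  0.0002  0.0002] [-2.8  1.8  3.9] 27.307143180316448
0.45 False [0.0001 0.0002 0.0004] [-4.4  2.   3.7] 27.823289350477445
0.6 False [0.0006 0.0003 0.0004] [-4.5  2.9  4.6] 28.157513172758343
0.75 False [0.001  0.0004 0.0004] [-1.9  3.7  4. ] 27.87095631543038
0.9 False [0.001  0.0004 0.0003] [-1.   2.7  4.7] 27.94923643608871
1.05 False [0.0011 0.0005 0.0003] [0.7 3.7 4.3] 28.02494863225428
1.2 False [0.0013 0.0006 0.0003] [2.5 4.3 3.7] 27.747042130344497
1.35 False [0.0015 0.0007 0.0004] [1.8 5.6 4.2] 27.6374816543727
1.5 False [0.0019 0.0007 0.0005] [3.7 5.6 3.5] 28.01910868661296
1.65 False [0.0024 0.0007 0.0006] [4.8 5.  3.4] 27.999667002630613
1.8 False [0.0029 0.0008 0.0007] [4.8 4.7 2.8] 27.815687051593283
8.4333
```

Run:
```python
from h import *
A=np.array([.492,-.2280,.055])
def tcp(s,r=.09):
    a=s-.95; return A+[r*np.sin(a),0,r*np.cos(a)-.008]
for a in (1.86,1.92,1.98,2.04,2.10):
    st=env.move_straight(tcp(a),velocity=.03,f_stop=14); s=env.sense(); print(a,st,s["eef_pos"].round(4),(s["eef_pos"]-tcp(a)).round(4),s["contact_force"].round(1),s["finger_gap"]*92)
    if st: break
p,d=cams.snapshot("scene"); cv2.imwrite("pics/s1.png",cv2.resize(p[180:340,110:290],(675,600),interpolation=cv2.INTER_CUBIC)); print(s["clock"])
```

```text
1.86 False [ 0.5647 -0.2266  0.1024] [0.0017 0.0014 0.0002] [4.1 4.9 1.8] 27.768322952332344
1.92 False [ 0.5682 -0.2267  0.0982] [0.002  0.0013 0.0003] [5.  5.4 1.4] 27.84274884262216
1.98 False [ 0.5713 -0.2266  0.0937] [0.0022 0.0014 0.0003] [4.1 5.7 1.8] 27.660144354538588
2.04 True [ 0.5732 -0.2265  0.0904] [0.0014 0.0015 0.0018] [-0.1  0.4  3.4] 27.80343522737423
9.7083
```

View pics/s1.png

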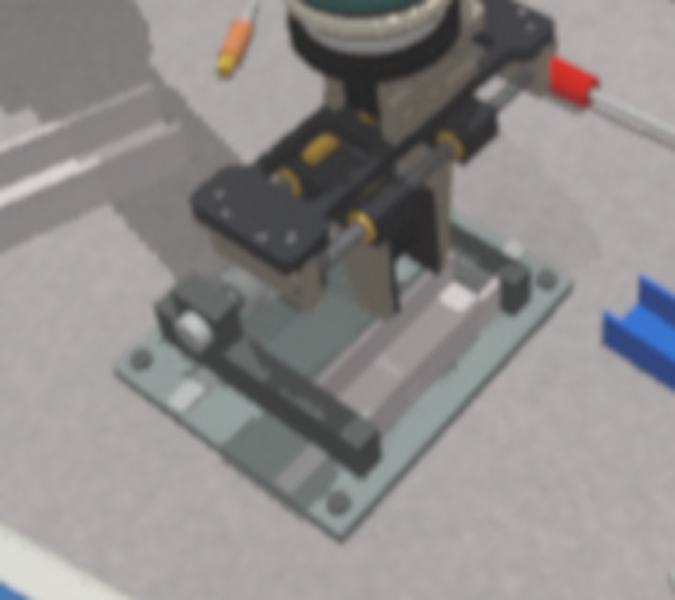

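The stop was felt at s≈2.0 (the pads slid a little). I'll release, rise, and measure the knob.

Run:
```python
from h import *
hand.gripper_to(.6); e=env.sense()["eef_pos"]; env.move_straight([e[0],e[1],.24],velocity=.15)
env.goto([.42,-.2275,.27],[1,0,0,0])
p,d=cams.snapshot("wrist"); P=pts("wrist",d); z=P[...,2]
m=(p.max(-1)<60)&(z>.085)&(z<.16)&(np.hypot(P[...,0]-.565,P[...,1]+.2275)<.04)
q=P[m]; print(m.sum(),q.min(0),q.max(0),q.mean(0)); s=env.sense(); print(s["clock"],s["contact_force"])
cv2.imwrite("pics/w2.png",cv2.resize(p[:300,120:420],(600,600),interpolation=cv2.INTER_CUBIC))
```

```text
667 [ 0.55427817 -0.24046932  0.1014559 ] [ 0.57375802 -0.21314175  0.12006458] [ 0.56314769 -0.22692216  0.11593185]
12.2 [-0.05678336  0.1937836   0.2238296 ]
```

View pics/w2.png

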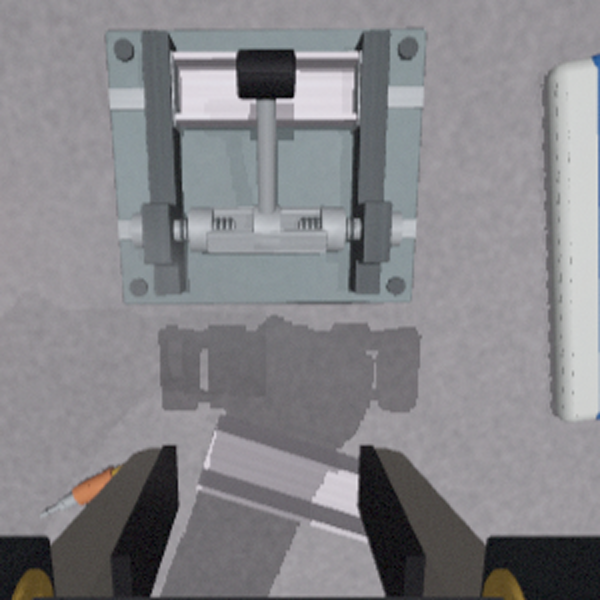

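The jaws have closed on the rib, and the knob is at wrist crop (266,74). Its top reads 0.120 against 0.118 expected at home, so it could be a hair short. I'll press it down gently with shut fingers to seat it against the stop.

Run:
```python
from h import *
hand.gripper_to(0); env.goto([.566,-.227,.16],[1,0,0,0])
st=env.move_straight([.566,-.227,.115],velocity=.03,f_stop=15); s=env.sense(); print(st,s["eef_pos"],s["contact_force"])
env.move_straight([.566,-.227,.2],velocity=.12)
env.goto([.42,-.2275,.27],[1,0,0,0]); 
p,d=cams.snapshot("wrist"); P=pts("wrist",d); z=P[...,2]
m=(p.max(-1)<60)&(z>.085)&(z<.16)&(np.hypot(P[...,0]-.565,P[...,1]+.2275)<.04)
q=P[m]; print(m.sum(),q.min(0),q.max(0),q.mean(0))
env.goto([.35,-.45,.3],[1,0,0,0])
p,d=cams.snapshot("top"); P=pts("top",d)
m3=np.zeros(d.shape,bool); m3[158:182,315:375]=(p.min(-1)>130)[158:182,315:375]
q=P[m3]; q=q[(q[:,2]>.01)&(q[:,2]<.045)]; print("rib",cv2.minAreaRect(q[:,:2].astype(np.float32)),q[:,2].max())
p0=cv2.imread("pics/top0.png"); print("spare diff",(cv2.absdiff(p,p0)[130:215,105:208].max(-1)>30).sum())
cv2.imwrite("pics/t2.png",cv2.resize(p[120:260,90:410],(800,350),interpolation=cv2.INTER_CUBIC)); print(env.sense()["clock"])
```

```text
True [ 0.56595685 -0.22695825  0.12959051] [-2.72958112  0.62956776  7.05406076]
677 [ 0.55374239 -0.24031042  0.10418816] [ 0.57355077 -0.2129464   0.11942795] [ 0.56289809 -0.22691968  0.1157314 ]
rib ((0.5731361508369446, -0.22615039348602295), (0.1080746054649353, 0.03495439514517784), 89.7691421508789) 0.04438509493091363
spare diff 0
17.3083
```

View pics/t2.png

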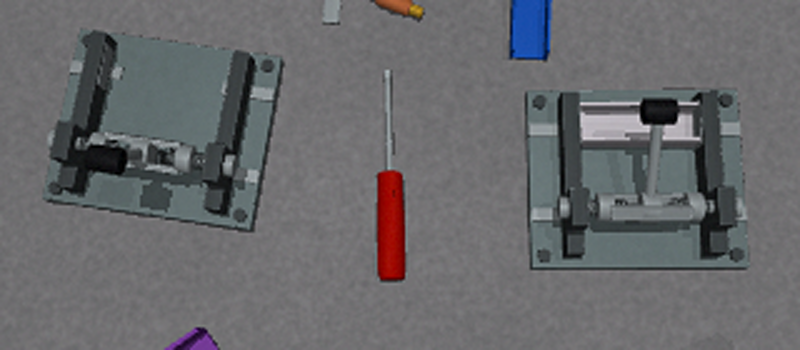

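The tip met the knob at z = 0.1186, against 0.118 calculated for home, and it stopped solid there. Both jaws are on the rib, and the empty jig looks the same as before.

```bash
python3 -c "
from bench import order; order.finish_job()"
```

```text
the job is handed in; nothing more can be done
```

I turned the loaded (right-hand) jig's tommy bar over to its home stop, so both jaws closed on the rib. Then I let go, backed the arm off and handed the job in at about 17 s on the robot clock. No verdict came back.

- **Turning:** I pinched the knob at 12 N and carried it along its arc until the stop was felt, about 0.1 rad past where I had calculated it. The knob slid a little in the pads there.
- **Bar home:** after release, the wrist camera put the top of the knob at 0.120 m, against 0.118 m expected at home. I then pressed it down with shut fingers until the force limit. The fingertips stopped on it at 0.1186 m, which agrees with home. The camera still read 0.1194 m afterwards, 1 mm high and within calibration.
- **Rib:** it lies flat between the closed jaws, centred at about (0.573, -0.226). It was at (0.574, -0.229) before, though part of that 3 mm may come from the jaws and knob hiding it differently.
- **Empty jig:** the before and after pictures of it show no changed pixels.
- **Robot:** it was clear of everything at hand-in. The readings I printed stayed under 10 N, with force stops set at 20 N or less during contact moves.

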